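Bring the next wheel hub to the kart deck and bed it against the stop

TASK

Take the front wheel hub from under the roof of the sloping feed rack, so that the next one rolls down to the rack's stop, and lay it gently in the wooden cradle between the red marks on the white kart deck. Its end must finish touching the yellow stop plate, which has been set by hand for this job: feel for it, and do not push it out of its place. Leave the other hubs in the rack and everything else where it is.

Things in the scene. Friction and masses are not known exactly. Their poses are not given: they have to be found in the camera images.
- hub1: The hub to move, at the start the front (lowest) one in the rack. A spool 90 mm long lying on its side: two bright flange discs, 60 mm diameter, 12 mm thick, at its ends, joined by a black barrel 28 mm in diameter, 66 mm long. 0.25 to 0.5 kg. Origin at its centre; own y axis along its length (ends alike); x and z turn as it rolls.
- hub2: The second hub in the rack, alike; its flanges touch the front hub's, its centre is 60 mm further up the slope, and between the two barrels is a gap of 32 mm for a finger. It rolls down to the stop by itself when the front one is lifted out.
- hub3: The third hub in the rack, alike, 60 mm further up the slope.
- rack: Grey feed rack, 130 mm wide, 300 mm long, fixed. Origin on the table under the front hub's centre; x points up-slope (away from the robot), y along the hubs, z up. Two rails rise 12 degrees towards +x and carry only the flanges: between them (58 mm) it is open down to the base plate, 6 mm above the table. Cheeks 94 mm apart guide the flanges; beside the front hub they are lower than its axis.
- rack_front (a point): Centre of a hub that rests on the rack's stop, 110 mm above the table; axes as the rack. The stop is two red lugs under the flanges only, 18 mm higher than the rails: a hub gets out when lifted about 25 mm square to the rails before it moves off to the front (-x).
- roof_edge (a point): Middle of the front edge of the rack's blue roof (underside). The 3 mm roof is parallel to the rails, 48 mm above the line of hub centres, from 42 mm up-slope of the front hub's centre to the back. A hand gripping the front barrel across its diameter must lean towards the rack's low front end, about 25 to 45 degrees from vertical; straight down it hits the roof.
- deck: Corner of a white kart deck, a board 300 x 250 x 18 mm, fixed on the table. Origin on the table's surface under the middle of the cradle; x points away from the robot, y along the cradle towards the stop plate, z up. The board reaches from x = -85 to +215 mm and from y = -125 to +125 mm.
- cradle (a point): Centre of a hub resting in the middle of the cradle, 49.4 mm above the table, 31.4 mm above the board; axes as the deck. The cradle is two wooden strips along y, 12 mm wide, 6 mm high, 32 mm apart, from y = -115 to +105 mm, with red tape outside them. A hub laid along it rests with its flanges on the strips' inner edges and centres itself.
- stop_zone (a point): On the deck in the cradle's line, at the board's top: the middle of the range (y = +60 to +98 mm) in which the face of the yellow stop plate was set by hand. The setting is not reported: find it by touch or sight. Plate 64 wide, 10 thick, top 47 mm above the board, face to -y, held by friction: it stays under pushes below 10 N, slides above. The hub's centre ends 45 mm short of the face.
- tape: Roll of black tape, 90 mm diameter, 22 mm high, lying on the far part of the deck; origin under its centre. To be left alone.
- pliers: Pliers with blue handles, 170 mm long, 16 mm high, lying across the deck about 80 mm beyond the cradle; origin at the middle, on the board. To be left alone.
- organiser: Clear parts box 75 x 110 x 30 mm on the far part of the deck; origin under its centre. To be left alone.
- battery: Black battery block 151 x 65 x 94 mm (terminals to 101 mm) standing on the table at the middle of the far side; origin under its centre. To be left alone.
- screwdriver: Blue screwdriver, 200 mm long, lying on the table between rack and deck; origin underneath. To be left alone.
- can: Green can, 70 mm diameter, 110 mm high, on the left side of the table; origin under its centre. To be left alone.
Things that resemble listed ones, but are neither listed nor needed, are in the scene too. What is shaped like the hub1 but orange or pink is not meant.

How it is judged:
By the outcome, as a careful person would: the job done as asked, in the order asked, and still so for the second after the job is handed in, with the robot touching nothing.
It also fails if it takes over 51 s, if anything falls off the work surface, if the arm or the gripper's body presses on something with over 40 N, if the wrist force passes 120 N, or if a joint passes its speed limit or range.

ROBOT

A 7-joint arm with a two-finger parallel gripper is mounted at the origin on the work surface. World frame = base frame: x ahead of the robot, y to its left, z up, the work surface at z = 0. Lengths are in m, angles in rad, forces in N, time in s.
With the tool pointing down it reaches from about 0.425 to 0.925 m from the base axis. Payload 6.8 kg.
Tool frame: the origin (TCP) lies at the very end of the fingers, on their centre line; the grasp point (between the pads) lies 19 mm behind it; z points along the fingers, y is the direction in which the jaws open and shut (so a half turn about z gives the same grasp; the last joint's range is limited). The gripper opens to 85 mm and grips with 20 to 120 N. Pads are 22 mm wide; open, the fingers measure 114 mm over their backs; the gripper's body (76 mm by 85 mm) begins 54 mm behind the grasp point. The pads swing forward as they close: fully open they stand 13 mm farther back than shut.
Start: joints at [-1.374, 0.477, 0.022, 1.555, -0.011, 1.109, -0.083], TCP at [0.203, 0.644, 0.231] pointing down, gripper open.
Joint ranges: [-2.96, 2.96], [-0.34, 2.1], [-1.41, 1.46], [0.24, 2.44], [-1.37, 4.51], [0.17, 1.92], [-2.96, 2.96]. Speed limits (rad/s): [2.39, 2.39, 3.14, 3.14, 3.14, 3.14, 3.14].

INTERFACE

Orientations are given as a unit quaternion [w, x, y, z].
In Python, from station import bot gives the robot as it stands.
- The arm moves only by the tool step_arm, never from a script. Its argument "rows" is one flat list of numbers, 5 for each row, row after row: the shift along the world's x, y, z in mm, then the turn about the world's z in rad, then the opening, from 0 (shut) to 1 (fully open). In form: [x, y, z, spin, jaw, x, y, z, spin, jaw, ...]. A call has 1 to 12 rows; each row shifts and turns the commanded pose from where the row before left it; what a row does not reach is not made up. A row lasts 1/10 s, in which the tool goes at most 50 mm and 8.59 degrees, less where a joint would pass 70% of its speed; a pose out of reach is approached as far as the arm can. A call is refused whole if a number of a shift passes 50 or a number of a turn 0.15, either way. A call with a gripper value outside its range is refused whole. The fingers move at their own pace and stop on an object; "squeeze" is the grip in N (left out, the last holds). Time passes only in rows, so rows that do not move let the fingers close. It gives the time, the measured TCP pose, the force and the opening at its end, in the units of the state.
- bot.get_obs(): the state, without advancing time (a new reading comes with each control period).
- bot.read_camera(name): name is "scene" or "top" or "wrist"; returns (picture, depth): 384x512x3 uint8, red, green, blue; 384x512 float32, m along the optical axis (not along the pixel's ray), 0 where there is no reading.
- bot.camera_info(name): a dict with "camera_matrix" (3x3 intrinsics, pixels), "rvec" (rotation vector, rad) and "tvec" (3), from world to camera coordinates, as OpenCV has them. Camera axes: x right, y down, z forward; pixel columns grow to the right and rows downward; lengths in m; the calibration is good to about 2 mm. A picture is of the moment at which its call begins: read the wrist's pose just before it. camera_info takes no time and is no camera call; for the wrist camera it gives the pose at the moment of the call.
- bot.hand_in(): hands the job in, once; it reports no verdict.
Trained networks look in the newest picture that a camera, given by its name, has taken for a name from the list of things; names that differ only in an ending like _2 or _b are one class to them, and where a whole thing is asked for, a point or a joint stands for the part that bears it (a point fixed in the world has none). Each returns a list of dicts, best first, with "score" (0 to 1); they miss things now and then, are a little off and sometimes report something else, mostly with a low value. They report only what shows in the picture. A call takes as long as a camera call. They do not tell look-alikes from the thing itself.
- bot.recognise(camera, label): "at" ([x, y, z] in m, in world coordinates, good to about 4 mm: the middle of the surface that is visible of it).
- bot.regions_of(camera, label): "pixels" (384x512 bool, what is visible of it).
The state is a dict: "t": time; "q": joint angles; "joint_vel": joint speeds; "joint_torque": joint torques, N m; "eef_pos": TCP position; "tool_rot": TCP orientation; "contact_force": force on the tool from outside, world axes, zero at the start; "torque": the same for the moment, N m; "gripper_width": opening from 0.0 (shut) to 1.0 (fully open).
Only numpy, scipy, OpenCV 4.12 (cv2) and the standard library are available. Lean on these libraries where they do the work, as an engineer would, in place of code of your own. Each camera call takes 0.05 s, during which the arm holds its last target.

## Working session

There is one attempt and no reset: what is moved stays moved. The work goes in short steps, Python scripts to look and compute and a tool call to move; the robot and the scene stay as the last step left them, time stands still between calls to the robot, and variables do not carry over. Pictures are saved under pics/ and viewed, and the job is handed in when it is done.

Besides the shell and the picture viewer there is one more tool, called after ">>>" as name(argument=value, ...) on one line, values as JSON. step_arm: Moves the arm, as the interface text tells. Its arguments: {"type":"object","properties":{"rows":{"type":"array"},"squeeze":{"type":"number"}},"required":["rows"]}

```bash
ls; mkdir -p pics; python3 - <<'E'
from station import bot
import cv2,numpy as np
print(bot.get_obs())
for c in ["scene","top"]:
    im,d=bot.read_camera(c); cv2.imwrite(f"pics/{c}0.png",im[:,:,::-1]); np.savez(f"{c}0.npz",im=im,d=d)
    i=bot.camera_info(c);print(c,i)
    for l in ["hub1","rack","deck","screwdriver","can","battery"]:
        print(l,[(np.round(r["at"],3).tolist(),round(r["score"],2)) for r in bot.recognise(c,l)][:6])
E
```

```text
pics
{'t': 0.0, 'q': array([-1.37408972,  0.47778161,  0.02231223,  1.55645709, -0.01147386,
        1.10929795, -0.08312342]), 'joint_vel': array([-0.00168818,  0.0003714 ,  0.00070355,  0.00087857,  0.00089166,
        0.00016248, -0.00134261]), 'joint_torque': array([-5.84139307e-04, -5.96439278e+01,  1.60784058e+00, -2.81192780e+01,
        1.24993184e-02,  9.48058383e-03,  3.55157184e-07]), 'eef_pos': array([0.20240038, 0.64331715, 0.23033521]), 'tool_rot': array([-6.55745535e-05,  1.51797041e-01,  9.88411268e-01, -9.05667036e-04]), 'contact_force': array([-0.23532383, -0.16334775, -1.25420877]), 'torque': array([-0.01998681, -0.02842607, -0.00048544]), 'gripper_width': 1.0014647172501339}
scene {'camera_matrix': array([[424.86670836,   0.        , 256.54094165],
       [  0.        , 424.86670836, 189.37798997],
       [  0.        ,   0.        ,   1.        ]]), 'rvec': array([ 1.58883309,  1.73773873, -0.85994883]), 'tvec': array([-0.07351815, -0.24271925,  1.72656187])}
hub1 [([0.631, 0.05, 0.042], 0.97), ([0.456, 0.408, 0.043], 0.75), ([0.3, 0.249, 0.043], 0.72)]
rack []
deck [([0.546, -0.259, 0.02], 0.75)]
screwdriver [([0.402, -0.006, 0.019], 0.77), ([0.548, -0.261, 0.018], 0.2)]
can [([0.582, 0.518, 0.076], 0.66)]
battery [([0.807, -0.003, 0.094], 0.93), ([0.646, 0.22, 0.022], 0.34)]
top {'camera_matrix': array([[399.87435998,   0.        , 250.73141602],
       [  0.        , 399.87435998, 190.15687285],
       [  0.        ,   0.        ,   1.        ]]), 'rvec': array([ 2.14815811, -2.15529154,  0.14770075]), 'tvec': array([0.12923495, 0.54430557, 1.29897662])}
hub1 [([0.6, 0.047, 0.04], 0.84), ([0.486, 0.249, 0.122], 0.76), ([0.449, 0.402, 0.042], 0.69), ([0.326, 0.267, 0.042], 0.52)]
rack [([0.58, 0.225, 0.182], 0.6)]
deck [([0.533, -0.266, 0.014], 0.78)]
screwdriver [([0.386, -0.01, 0.018], 0.54)]
can [([0.55, 0.515, 0.112], 0.72)]
battery [([0.752, -0.003, 0.094], 0.81)]
```

View pics/scene0.png

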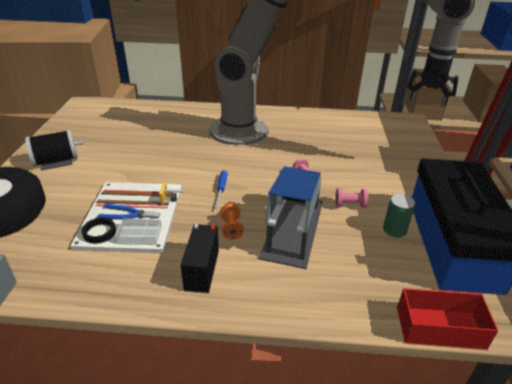

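View pics/top0.png

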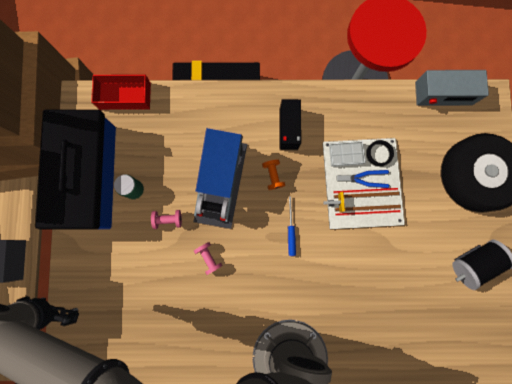

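```bash
cat > h.py <<'E'
import numpy as np,cv2
def cloud(d,i):
    K=i["camera_matrix"];R,_=cv2.Rodrigues(i["rvec"]);t=np.ravel(i["tvec"])
    v,u=np.mgrid[:d.shape[0],:d.shape[1]]
    p=np.stack([(u-K[0,2])/K[0,0]*d,(v-K[1,2])/K[1,1]*d,d],-1)
    w=(p-t)@R
    w[d==0]=np.nan
    return w
E
python3 - <<'E'
from station import bot
import cv2,numpy as np
from h import *
for c,pts in [("scene",[(300,180),(296,172),(275,187),(318,175),(200,230),(400,200),(290,240),(122,237),(163,192),(127,192),(178,190),(75,247),(238,125)]),("top",[(220,160),(207,128),(243,136),(198,190),(227,200),(212,208),(290,110),(125,185),(325,142),(396,140),(403,226),(330,229),(345,203),(333,203),(370,203),(300,340)])]:
    z=np.load(f"{c}0.npz");w=cloud(z["d"],bot.camera_info(c))
    for u,v in pts: print(c,u,v,np.round(w[v,u],3))
t=np.load("top0.npz")["im"];s=np.load("scene0.npz")["im"]
a=cv2.resize(t[120:240,180:260],None,fx=5,fy=5,interpolation=cv2.INTER_CUBIC);b=cv2.resize(t[130:235,315:410],None,fx=5,fy=5.7,interpolation=cv2.INTER_CUBIC)[:600,:400]
b=cv2.resize(t[130:235,315:410],(400,440),interpolation=cv2.INTER_CUBIC)
o=np.zeros((600,800,3),np.uint8);o[:,:400]=a;o[:440,400:]=b;cv2.imwrite("pics/crop1.png",o[:,:,::-1])
a=cv2.resize(s[150:270,250:330],(400,600),interpolation=cv2.INTER_CUBIC);b=cv2.resize(s[170:260,65:190],(400,288),interpolation=cv2.INTER_CUBIC)
o[:]=0;o[:,:400]=a;o[:288,400:]=b;cv2.imwrite("pics/crop2.png",o[:,:,::-1])
E
```

```text
scene 300 180 [0.599 0.234 0.186]
scene 296 172 [0.542 0.224 0.172]
scene 275 187 [0.656 0.169 0.2  ]
scene 318 175 [0.551 0.284 0.173]
scene 200 230 [ 0.72  -0.016  0.095]
scene 400 200 [0.554 0.519 0.108]
scene 290 240 [0.641 0.219 0.009]
scene 122 237 [ 0.713 -0.232  0.044]
scene 163 192 [ 0.518 -0.17   0.055]
scene 127 192 [ 0.489 -0.296  0.024]
scene 178 190 [ 0.501 -0.128  0.053]
scene 75 247 [ 0.733 -0.36   0.014]
scene 238 125 [0.065 0.006 0.055]
top 220 160 [0.614 0.219 0.193]
top 207 128 [0.707 0.256 0.213]
top 243 136 [0.741 0.154 0.002]
top 198 190 [0.528 0.286 0.169]
top 227 200 [0.503 0.202 0.118]
top 212 208 [0.478 0.248 0.122]
top 290 110 [ 0.802 -0.002  0.096]
top 125 185 [0.553 0.525 0.109]
top 325 142 [ 0.714 -0.129  0.019]
top 396 140 [ 0.724 -0.379  0.004]
top 403 226 [ 0.425 -0.39  -0.002]
top 330 229 [ 0.416 -0.142 -0.003]
top 345 203 [ 0.502 -0.19   0.019]
top 333 203 [ 0.498 -0.142  0.059]
top 370 203 [ 0.503 -0.278  0.009]
top 300 340 [ 0.063 -0.028  0.035]
```

View pics/crop1.png

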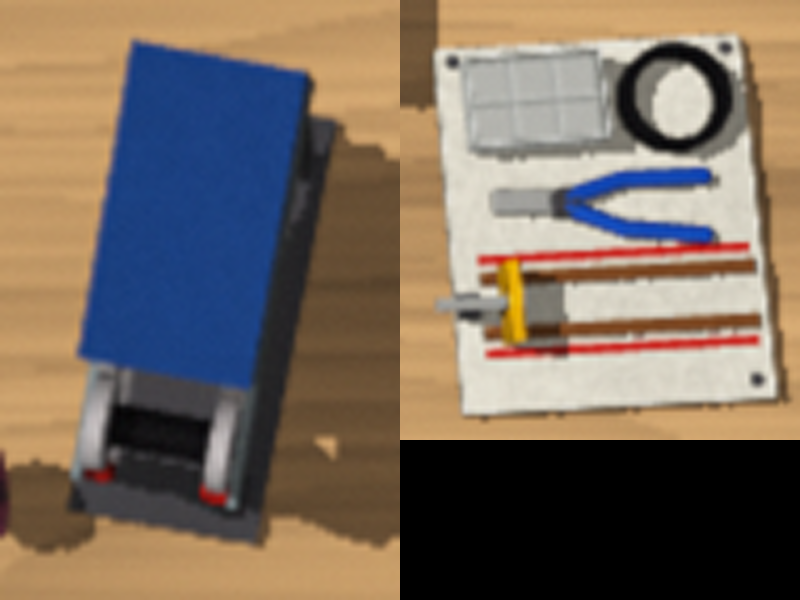

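View pics/crop2.png

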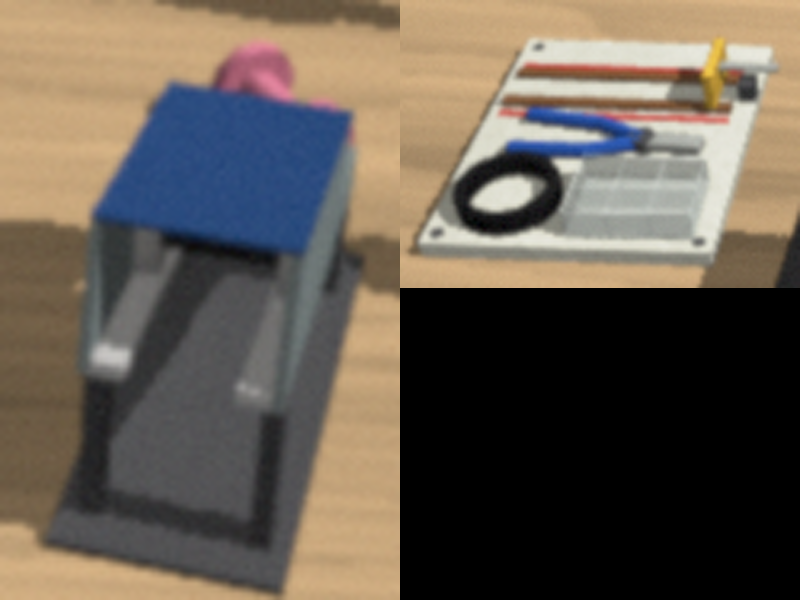

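```bash
python3 - <<'E'
from station import bot
import cv2,numpy as np
from h import *
for c,box in [("top",(190,120,250,200)),("scene",(260,160,330,210))]:
    z=np.load(f"{c}0.npz");w=cloud(z["d"],bot.camera_info(c));im=z["im"].astype(int)
    m=(im[:,:,2]>im[:,:,0]+60)&(im[:,:,2]>90); k=np.zeros_like(m);k[box[1]:box[3],box[0]:box[2]]=1;m&=k
    p=w[m];p=p[np.isfinite(p).all(1)];p=p[p[:,2]>.14]
    c0=np.median(p,0);q=p-p.mean(0);U,S,V=np.linalg.svd(q);n=V[2]*np.sign(V[2,2])
    print(c,len(p),"n",n,"slope",np.degrees(np.arccos(n[2])),"dir",np.degrees(np.arctan2(-n[1],-n[0])))
    r=cv2.minAreaRect(p[:,:2].astype(np.float32));print(r,cv2.boxPoints(r))
    # pixel outline -> plane
    cn,_=cv2.findContours(m.astype(np.uint8),0,2);cn=max(cn,key=cv2.contourArea)
    r=cv2.minAreaRect(cn);print(cv2.boxPoints(r))
# deck: red tape lines, white deck
z=np.load("top0.npz");w=cloud(z["d"],bot.camera_info("top"));im=z["im"].astype(int)
i=bot.camera_info("top");K=i["camera_matrix"];R,_=cv2.Rodrigues(i["rvec"]);t=np.ravel(i["tvec"])
def onplane(u,v,h):
    d=np.array([(u-K[0,2])/K[0,0],(v-K[1,2])/K[1,1],np.ones_like(u,dtype=float)])
    D=R.T@d;o=-R.T@t; s=(h-o[2])/D[2]; return (o[:,None]+D*s)[:2].T
def fit(m,h,name):
    v,u=np.nonzero(m);P=onplane(u,v,h);vx,vy,x0,y0=cv2.fitLine(P.astype(np.float32),cv2.DIST_HUBER,0,.001,.001).ravel()
    s=(P-[x0,y0])@[vx,vy];print(name,len(u),"ang",np.degrees(np.arctan2(vy,vx)),x0,y0,"ends",[x0,y0]+s.min()*np.array([vx,vy]),[x0,y0]+s.max()*np.array([vx,vy]))
red=(im[:,:,0]>150)&(im[:,:,1]<70)&(im[:,:,2]<70)
red[:, :325]=0;red[:,405:]=0
a=red.copy();a[:185]=0;a[203:]=0;fit(a,.018,"red far")
a=red.copy();a[:205]=0;a[225:]=0;fit(a,.018,"red near")
yel=(im[:,:,0]>170)&(im[:,:,1]>120)&(im[:,:,2]<70);yel[:, :325]=0;yel[:,405:]=0;yel[:180]=0;yel[230:]=0
fit(yel,.065,"yellow")
v,u=np.nonzero(yel);print(np.c_[u,v].min(0),np.c_[u,v].max(0));print(np.round(np.nanpercentile(w[yel],[5,50,95],axis=0),3))
wh=(im.min(2)>140);wh[:,:315]=0;wh[:,412:]=0;wh[:130]=0;wh[235:]=0
wh=cv2.morphologyEx(wh.astype(np.uint8),cv2.MORPH_CLOSE,np.ones((25,25)))
cn,_=cv2.findContours(wh,0,2);cn=max(cn,key=cv2.contourArea)[:,0];P=onplane(cn[:,0],cn[:,1],.018)
r=cv2.minAreaRect(P.astype(np.float32));print(r,cv2.boxPoints(r))
E
```

```text
top 2202 n [-0.2046145   0.03773758  0.97811491] slope 12.009004737610136 dir -10.44977959045928
((0.6060231924057007, 0.2249106764793396), (0.1037498414516449, 0.18714965879917145), 79.3847885131836) [[0.5044938  0.19116116]
 [0.6884406  0.15668589]
 [0.7075526  0.2586602 ]
 [0.52360576 0.29313546]]
[[195.32887 191.4698 ]
 [206.4933  128.2047 ]
 [240.66444 134.23491]
 [229.50002 197.50002]]
scene 1095 n [-0.20476639  0.038651    0.97804746] slope 12.027566291740413 dir -10.68918961707912
((0.6111929416656494, 0.2226085364818573), (0.10200737416744232, 0.18887442350387573), 79.16401672363281) [[0.508851   0.1902683 ]
 [0.6943577  0.15476026]
 [0.7135349  0.2549488 ]
 [0.5280282  0.29045683]]
[[269.68484 192.76515]
 [274.7034  164.66133]
 [318.6243  172.50435]
 [313.60574 200.60817]]
red far 67 ang -86.761154 0.5479148 -0.27665842 ends [ 0.54100637 -0.15457689] [ 0.5529394  -0.36544995]
red near 64 ang -87.14126 0.47178662 -0.29048836 ends [ 0.46522118 -0.15901093] [ 0.47582626 -0.37138498]
yellow 66 ang 3.9379253 0.50391275 -0.169066 ends [ 0.47156113 -0.17129302] [ 0.53382199 -0.1670071 ]
[338 192] [344 211]
[[ 0.475 -0.175  0.055]
 [ 0.505 -0.169  0.066]
 [ 0.531 -0.164  0.068]]
((0.5734577178955078, -0.24714380502700806), (0.3015752136707306, 0.2616942524909973), 2.8856029510498047) [[ 0.41627422 -0.12405354]
 [ 0.4294484  -0.38541597]
 [ 0.73064125 -0.37023407]
 [ 0.71746707 -0.10887164]]
```

>>> step_arm(rows=[23,-36,6,0.01,1,23,-36,6,0.01,1,23,-36,6,0.01,1,23,-36,6,0.01,1,23,-36,6,0.01,1,23,-36,6,0.01,1,23,-36,6,0.01,1,23,-36,6,0.01,1,23,-36,6,0.01,1,23,-36,6,0.01,1,23,-36,6,0.01,1,23,-36,6,0.01,1], squeeze=20)

```text
t: 1.9
eef_pos: [0.4793, 0.2103, 0.3039]
tool_rot: [0.0, 0.092, 0.996, 0.0]
contact_force: [-0.9, -0.2, -0.4]
gripper_width: 0.996
```

>>> step_arm(rows=[0,0,0,0,0.35,0,0,0,0,0.35,0,0,0,0,0.35,0,0,0,0,0.35,0,0,0,0,0.35])

```text
t: 2.4
eef_pos: [0.4779, 0.213, 0.3031]
tool_rot: [-0.0, 0.091, 0.996, -0.0]
contact_force: [-0.2, -0.7, 0.1]
gripper_width: 0.347
```

```bash
python3 - <<'E'
from station import bot
import cv2,numpy as np
from h import *
o=bot.get_obs();print(o["t"],o["eef_pos"],o["tool_rot"],o["contact_force"],o["gripper_width"])
i=bot.camera_info("wrist");im,d=bot.read_camera("wrist");cv2.imwrite("pics/w1.png",im[:,:,::-1]);np.savez("w1.npz",im=im,d=d,rvec=i["rvec"],tvec=i["tvec"],K=i["camera_matrix"])
print(i)
E
```

```text
2.4 [0.47792897 0.21299891 0.30308635] [-2.22603475e-04  9.11935652e-02  9.95833160e-01 -3.49939304e-05] [-0.24758899 -0.72123503  0.08200975] 0.34726806762317813
{'camera_matrix': array([[273.45629477,   0.        , 254.38310677],
       [  0.        , 273.45629477, 190.98189387],
       [  0.        ,   0.        ,   1.        ]]), 'rvec': array([-2.24356927, -1.86572437, -0.25860444]), 'tvec': array([-0.29521402, -0.4679494 ,  0.33062037])}
```

View pics/w1.png

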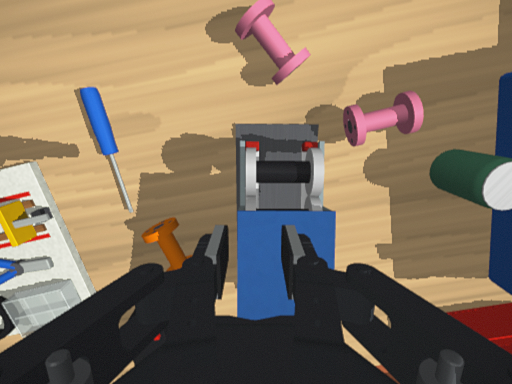

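```bash
cat > fl.py <<'E'
import sys
import cv2,numpy as np
from h import *
z=np.load(sys.argv[1]);i=dict(camera_matrix=z["K"],rvec=z["rvec"],tvec=z["tvec"]);w=cloud(z["d"],i)
x0,y0,x1,y1=map(int,sys.argv[2:6])
yaw=np.radians(-10.6);ex=np.array([np.cos(yaw),np.sin(yaw)]);ey=np.array([-np.sin(yaw),np.cos(yaw)])
C=np.array([.486,.2466])
sub=w[y0:y1,x0:x1].reshape(-1,3);im=z["im"][y0:y1,x0:x1].reshape(-1,3).astype(int)
lx=(sub[:,:2]-C)@ex*1000;ly=(sub[:,:2]-C)@ey*1000;lz=sub[:,2]*1000
f=(lz>112)&(lz<146)&(im.min(1)>90)
for s in(-1,1):
    k=f&(np.sign(ly)==s)&(abs(lx)<35);print(s,k.sum(),"lx",np.percentile(lx[k],[2,50,98]),"ly",np.percentile(ly[k],[1,10,50,90,99]),"lz",np.percentile(lz[k],[50,98]))
    # top ridge: fit circle
    P=np.c_[lx[k],lz[k]];A=np.c_[P,np.ones(len(P))]
    kk=np.argsort(-lz[k])[:40];print(" top x",np.median(lx[k][kk]),"z",np.median(lz[k][kk]))
b=(im.max(1)<45)&(abs(ly)<25)&(lz>100)&(lz<130)&(abs(lx)<20);print("barrel",b.sum(),np.median(lx[b]),np.percentile(lz[b],[50,95]))
E
python3 fl.py w1.npz 230 120 335 215
python3 - <<'E'
import cv2,numpy as np
z=np.load("w1.npz");cv2.imwrite("pics/w1c.png",cv2.resize(z["im"][115:225,225:345],(720,600)[::1],interpolation=cv2.INTER_CUBIC)[:,:,::-1])
E
```

```text
-1 665 lx [-32.03146796   0.0344614   34.232567  ] ly [-54.03685329 -45.57057974 -40.87138476 -35.16888142 -33.91272349] lz [135.24485533 143.14304479]
 top x 33.14538496832836 z 142.42834892257844
1 727 lx [-32.01055289  -0.31513449  33.91148629] ly [31.37240027 31.79324489 37.14513987 42.65748026 49.94962512] lz [135.07614694 142.68968148]
 top x 33.208685401494996 z 142.3075655508783
barrel 737 -3.997400703288379 [121.12799278 124.03452134]
```

View pics/w1c.png

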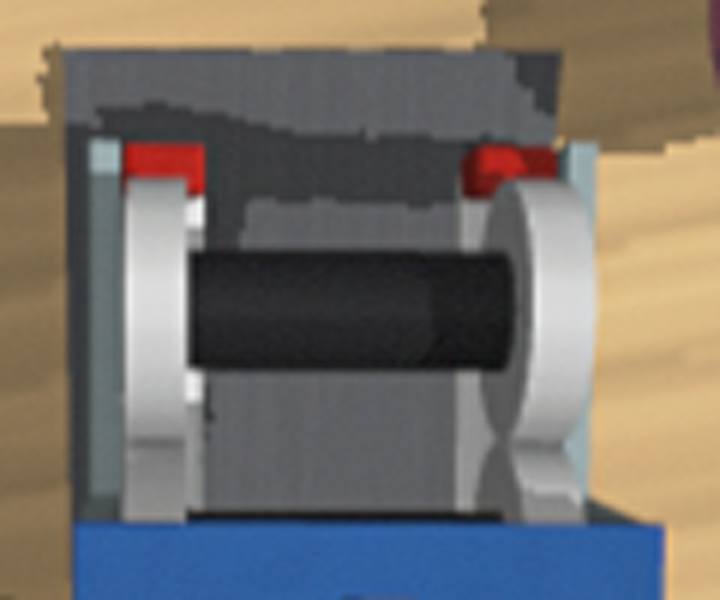

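>>> step_arm(rows=[1,-6,-20,0,0.35,0,0,-25,0,0.35,0,0,-25,0,0.35,0,0,-25,0,0.35,0,0,-25,0,0.35,0,0,-20,0,0.35,0,0,-10,0,0.35,0,0,0,0,0.35,0,0,0,0,0.35])

```text
t: 3.35
eef_pos: [0.48, 0.2063, 0.1539]
tool_rot: [0.0, 0.092, 0.996, 0.0]
contact_force: [0.9, 0.2, -0.7]
gripper_width: 0.347
```

```bash
python3 - <<'E'
from station import bot
import cv2,numpy as np
o=bot.get_obs();print(o["t"],o["eef_pos"],o["tool_rot"],o["contact_force"],o["gripper_width"])
i=bot.camera_info("wrist");im,d=bot.read_camera("wrist");cv2.imwrite("pics/w2.png",im[:,:,::-1]);np.savez("w2.npz",im=im,d=d,rvec=i["rvec"],tvec=i["tvec"],K=i["camera_matrix"])
E
```

```text
3.35 [0.47996864 0.20627632 0.1539461 ] [3.20645918e-04 9.21321497e-02 9.95746711e-01 2.26872195e-04] [ 0.86725127  0.2331211  -0.65140735] 0.34707334618427216
```

View pics/w2.png

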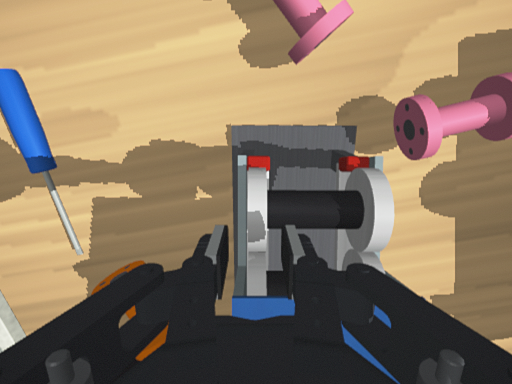

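```bash
python3 - <<'E'
import cv2,numpy as np
z=np.load("w2.npz")
P=np.array([[.480,.2063,.1539],[.4786,.2071,.127],[.4786,.2071,.140],[.486-.0002,.2466-.0012,.110],[.480,.2063,.1739]])
print(cv2.projectPoints(P,z["rvec"],z["tvec"],z["K"],None)[0].reshape(-1,2).round(0))
E
python3 fl.py w2.npz 230 120 400 300
```

```text
[[257. 242.]
 [257. 222.]
 [257. 230.]
 [311. 213.]
 [257. 261.]]
-1 2247 lx [-32.41840424  -1.94633449  34.15025315] ly [-53.09815318 -45.53709407 -40.38115747 -35.45815397 -33.4767788 ] lz [135.50798339 143.13027164]
 top x 34.28914988475231 z 144.00066978152293
1 2797 lx [-31.90832195  -5.79490714  30.27492112] ly [31.13767337 31.45926284 34.74584693 42.11327472 48.40506804] lz [131.61532076 139.93184086]
 top x -4.032416818562458 z 140.33359575245333
barrel 1958 -9.960253905234948 [120.73884722 123.81860801]
```

>>> step_arm(rows=[-1,0,-10,0,0.35,0,0,-8,0,0.35,0,0,-6,0,0.35,0,0,-2,0,0.35,0,0,0,0,0.35,0,0,0,0,0.35])

```text
t: 4.0
eef_pos: [0.4787, 0.2059, 0.1274]
tool_rot: [0.0, 0.092, 0.996, 0.0]
contact_force: [-0.0, -0.1, -0.4]
gripper_width: 0.346
```

>>> step_arm(rows=[0,0,0,0,0.2,0,0,0,0,0.2,0,0,0,0,0.2,0,0,0,0,0.1,0,0,0,0,0.1,0,0,0,0,0.1,0,0,0,0,0.1])

```text
t: 4.7
eef_pos: [0.4788, 0.2066, 0.1277]
tool_rot: [0.0, 0.092, 0.996, 0.0]
contact_force: [-0.4, 3.0, 3.4]
gripper_width: 0.129
```

```bash
python3 - <<'E'
from station import bot
import cv2,numpy as np
o=bot.get_obs();print(o["t"],o["eef_pos"],o["tool_rot"],o["contact_force"],o["torque"],o["gripper_width"])
i=bot.camera_info("wrist");im,d=bot.read_camera("wrist");cv2.imwrite("pics/w3.png",im[:,:,::-1]);np.savez("w3.npz",im=im,d=d,rvec=i["rvec"],tvec=i["tvec"],K=i["camera_matrix"])
E
```

```text
4.7 [0.47878279 0.20655802 0.12765594] [2.74617154e-04 9.20729120e-02 9.95752110e-01 4.88124553e-04] [-0.41790622  2.98985364  3.42888492] [0.67028062 0.22509137 0.00843715] 0.12915205348054715
```

View pics/w3.png

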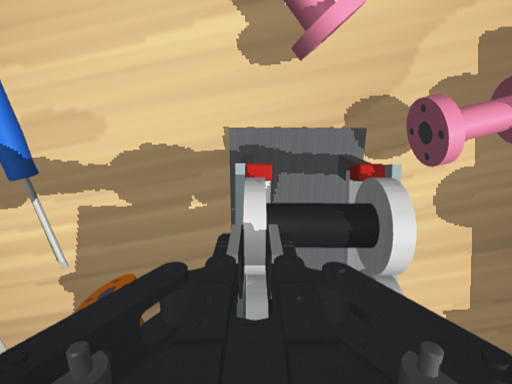

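>>> step_arm(rows=[0,0,0,0,0.05,0,0,0,0,0.05,0,0,0,0,0.05,0,0,0,0,0.05], squeeze=90)

```text
t: 5.15
eef_pos: [0.4788, 0.2066, 0.1279]
tool_rot: [0.0, 0.092, 0.996, 0.001]
contact_force: [-1.2, 3.6, 7.1]
gripper_width: 0.11
```

>>> step_arm(rows=[0,0,2,0,0,0,0,3,0,0,-1,0,4,0,0,0,0,0,0,0,0,0,0,0,0])

```text
t: 5.65
eef_pos: [0.477, 0.2059, 0.1363]
tool_rot: [-0.001, 0.092, 0.996, -0.0]
contact_force: [-1.8, 3.8, -2.5]
gripper_width: 0.107
```

```bash
python3 - <<'E'
from station import bot
import cv2,numpy as np
o=bot.get_obs();print(o["t"],o["eef_pos"],o["tool_rot"],o["contact_force"],o["torque"],o["gripper_width"])
i=bot.camera_info("wrist");im,d=bot.read_camera("wrist");cv2.imwrite("pics/w4.png",im[:,:,::-1]);np.savez("w4.npz",im=im,d=d,rvec=i["rvec"],tvec=i["tvec"],K=i["camera_matrix"])
E
```

```text
5.65 [0.47700725 0.20592397 0.1363456 ] [-5.08093249e-04  9.21928572e-02  9.95741036e-01 -9.25535821e-05] [-1.84828262  3.7773679  -2.4813479 ] [ 0.74112026  0.46679898 -0.0043032 ] 0.10685239372536363
```

View pics/w4.png

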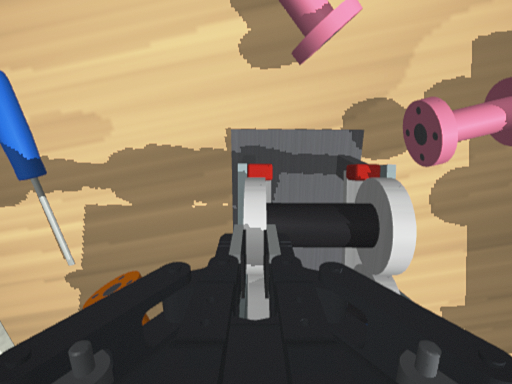

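```bash
sed -i 's/lz<146/lz<165/; s/lz<130/lz<150/' fl.py; python3 fl.py w3.npz 230 120 420 300|grep -v barrel;python3 fl.py w4.npz 230 120 420 300
```

```text
-1 3194 lx [-32.3717407  -12.48767643  29.46049996] ly [-53.1733631  -47.6022846  -41.61980617 -35.12175265 -30.38342285] lz [136.34642167 163.56293105]
 top x -12.037479051641844 z 164.60687945506146
1 3794 lx [-32.47841256  -8.83004372  27.11447788] ly [29.60477452 30.03092328 32.98220003 40.60495535 42.68109752] lz [132.08243036 140.6252988 ]
 top x -4.9061780757164195 z 141.07988079391885
-1 2747 lx [-34.56435898 -14.3327393   31.44062124] ly [-53.28797496 -47.96373269 -42.55365358 -37.23887581 -32.43514099] lz [143.26092152 162.27175108]
 top x -14.254030137338553 z 163.79965735137827
1 4057 lx [-34.34885596 -10.88992627  28.27219512] ly [28.69253791 29.10044613 31.49469885 39.544541   42.09871089] lz [139.23265363 149.06561085]
 top x -6.370240713571066 z 149.42824140223996
barrel 2624 -12.481192509863618 [129.39709087 132.70692191]
```

>>> step_arm(rows=[-1,0,4,0,0,-1,0,5,0,0,-1,0,5,0,0,-1,0,5,0,0,-1,0,4,0,0,0,0,0,0,0])

```text
t: 6.3
eef_pos: [0.472, 0.2048, 0.1598]
tool_rot: [-0.001, 0.093, 0.996, -0.001]
contact_force: [-4.3, -0.6, -0.5]
gripper_width: 0.108
```

```bash
python3 - <<'E'
from station import bot
import cv2,numpy as np
o=bot.get_obs();print(o["t"],o["eef_pos"],o["tool_rot"],o["contact_force"],o["torque"],o["gripper_width"])
i=bot.camera_info("wrist");im,d=bot.read_camera("wrist");cv2.imwrite("pics/w5.png",im[:,:,::-1]);np.savez("w5.npz",im=im,d=d,rvec=i["rvec"],tvec=i["tvec"],K=i["camera_matrix"])
E
python3 fl.py w5.npz 230 120 420 300
```

```text
6.3 [0.47203082 0.20475769 0.15983815] [-5.02612298e-04  9.26794201e-02  9.95695699e-01 -5.89259648e-04] [-4.32831249 -0.57802275 -0.49620567] [-0.37616406  0.94565265  0.00603081] 0.10837844596694633
-1 655 lx [-34.81162684 -28.53857867  34.32094112] ly [-51.3873014  -48.94474875 -43.97503634 -39.41440422 -37.41035118] lz [160.02162548 164.86987206]
 top x -27.50031850818891 z 164.80566009377713
1 2378 lx [-34.5113351  -16.87895628  31.551735  ] ly [26.50969201 26.85442695 27.32911542 36.82196988 50.45886131] lz [153.42510571 164.69397628]
 top x -26.00699743810099 z 164.8528288742949
barrel 35 1.4266647703657662 [149.63047122 149.97637033]
```

View pics/w5.png

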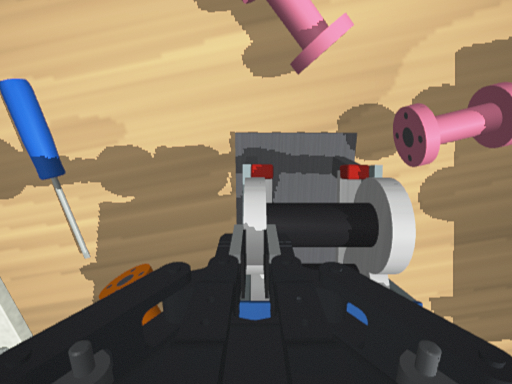

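>>> step_arm(rows=[-4,1,8,0,0,-6,1,10,0,0,-6,1,12,0,0,-5,1,14,0,0,-5,1,16,0,0,0,0,20,0,0,0,0,20,0,0,0,0,0,0,0,0,0,0,0,0])

```text
t: 7.25
eef_pos: [0.4464, 0.211, 0.2597]
tool_rot: [0.0, 0.092, 0.996, 0.0]
contact_force: [-0.4, 0.2, -4.7]
gripper_width: 0.108
```

```bash
python3 - <<'E'
from station import bot
import cv2,numpy as np
o=bot.get_obs();print(o["t"],o["eef_pos"],o["tool_rot"],o["contact_force"],o["torque"],o["gripper_width"])
i=bot.camera_info("wrist");im,d=bot.read_camera("wrist");np.savez("w6.npz",im=im,d=d,rvec=i["rvec"],tvec=i["tvec"],K=i["camera_matrix"])
s,d=bot.read_camera("top");np.savez("top6.npz",im=s,d=d)
cv2.imwrite("pics/w6.png",np.hstack([cv2.resize(im,(400,300)),cv2.resize(s,(400,300))])[:,:,::-1])
E
```

```text
7.25 [0.44644623 0.21104182 0.25973842] [4.45551650e-04 9.21522559e-02 9.95744707e-01 4.91806208e-04] [-0.35869171  0.19120589 -4.67946479] [-0.20819864  0.04315567  0.04302986] 0.10797870169267068
```

View pics/w6.png

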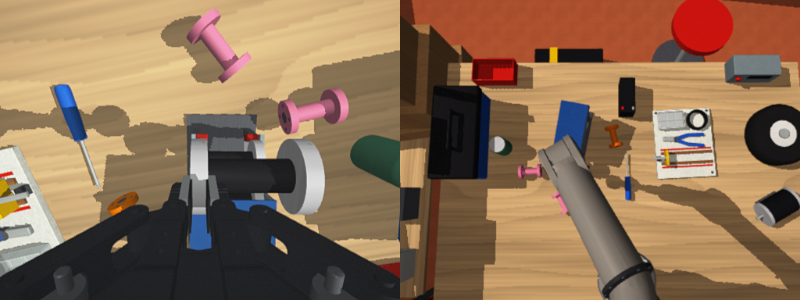

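>>> step_arm(rows=[2,-15,0,0.02,0,5,-30,0,0.02,0,6,-42,0,0.02,0,6,-45,0,0.02,0,6,-45,0,0.02,0,6,-45,0,0.02,0,6,-45,0,0.02,0,6,-45,0,0.02,0,6,-45,0,0.02,0,6,-45,0,0.02,0,5,-42,0,0.02,0,3,-26,0,0.016,0])

```text
t: 8.55
eef_pos: [0.5086, -0.2629, 0.2583]
tool_rot: [-0.001, -0.024, 1.0, -0.001]
contact_force: [0.2, 1.0, -4.8]
gripper_width: 0.109
```

>>> step_arm(rows=[1,-12,0,0,0,0,-4,-5,0,0,0,0,-15,0,0,0,0,-20,0,0,0,0,-20,0,0,0,0,-20,0,0,0,0,-15,0,0,0,0,-5,0,0,0,0,0,0,0,0,0,0,0,0])

```text
t: 9.55
eef_pos: [0.5111, -0.2751, 0.16]
tool_rot: [0.001, -0.026, 1.0, -0.0]
contact_force: [-0.2, 0.1, -4.9]
gripper_width: 0.107
```

```bash
python3 - <<'E'
from station import bot
import cv2,numpy as np
o=bot.get_obs();print(o["t"],o["eef_pos"],o["tool_rot"],o["contact_force"],o["torque"],o["gripper_width"])
i=bot.camera_info("wrist");im,d=bot.read_camera("wrist");np.savez("w7.npz",im=im,d=d,rvec=i["rvec"],tvec=i["tvec"],K=i["camera_matrix"])
s,d=bot.read_camera("scene");np.savez("scene7.npz",im=s,d=d)
cv2.imwrite("pics/w7.png",im[:,:,::-1]);cv2.imwrite("pics/s7.png",cv2.resize(s[140:260,60:220],(800,600),interpolation=2)[:,:,::-1])
E
```

```text
9.55 [ 0.51112997 -0.27509502  0.15997392] [ 5.15663132e-04 -2.56960842e-02  9.99669655e-01 -1.62548693e-04] [-0.21985604  0.13033338 -4.88345015] [-0.15271693 -0.04155321  0.06345315] 0.10662494312562815
```

View pics/w7.png

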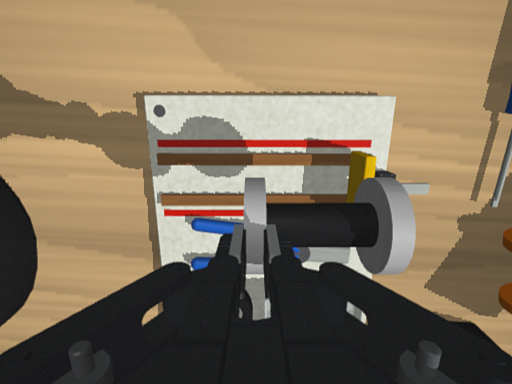

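View pics/s7.png

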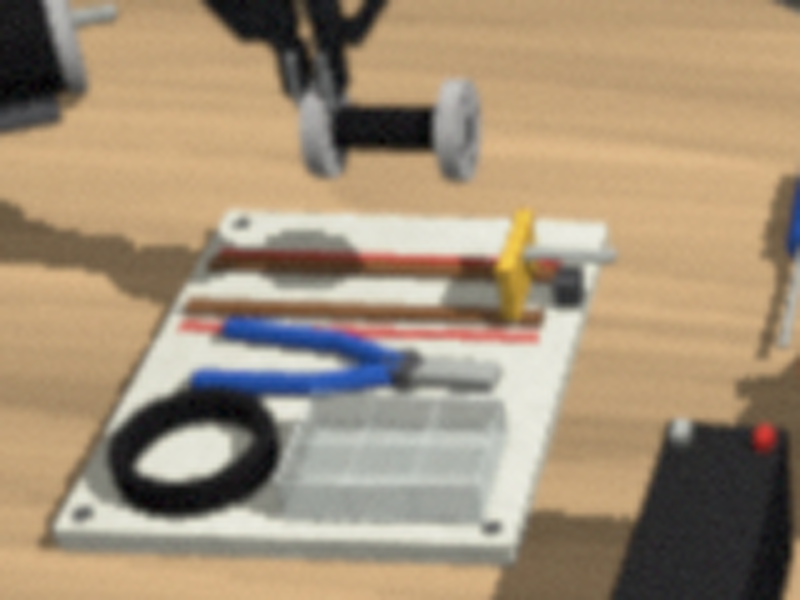

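```bash
python3 - <<'E'
import cv2,numpy as np
from h import *
z=np.load("w7.npz");K,rv,t=z["K"],z["rvec"],np.ravel(z["tvec"]);R,_=cv2.Rodrigues(rv);im=z["im"].astype(int)
w=cloud(z["d"],dict(camera_matrix=K,rvec=rv,tvec=t))
a=np.radians(3.05);ex=np.array([np.cos(a),np.sin(a)]);ey=np.array([-ex[1],ex[0]]);C=np.array([.5085,-.2506])
loc=lambda p:np.c_[(p[:,:2]-C)@ex*1e3,(p[:,:2]-C)@ey*1e3,p[:,2]*1e3]
red=(im[:,:,0]>140)&(im[:,:,1]<70)&(im[:,:,2]<70)
for n,(v0,v1,u0,u1) in dict(near=(135,152,150,375),far=(204,222,160,242)).items():
    k=red.copy();k[:v0]=0;k[v1:]=0;k[:,:u0]=0;k[:,u1:]=0
    v,u=np.nonzero(k);D=np.array([(u-K[0,2])/K[0,0],(v-K[1,2])/K[1,1],np.ones(len(u))]);Dw=R.T@D;o=-R.T@t;s=(.018-o[2])/Dw[2];P=(o[:,None]+Dw*s).T
    L=loc(P);f=np.polyfit(L[:,1],L[:,0],1);print(n,len(u),f, "y",L[:,1].min(),L[:,1].max(),"depth z",np.nanmedian(w[k][:,2]))
yel=(im[:,:,0]>120)&(im[:,:,1]>80)&(im[:,:,2]<70)&(im[:,:,0]>im[:,:,1]*1.1);yel[:145]=0;yel[205:]=0;yel[:,:340]=0;yel[:,380:]=0
L=loc(w[yel]);L=L[np.isfinite(L).all(1)];print(len(L),np.percentile(L,[2,10,50,90,98],axis=0).round(1))
for b in range(20,70,5):
    k=(L[:,2]>b)&(L[:,2]<b+5)
    if k.sum()>5: print(b,k.sum(),np.percentile(L[k,1],[5,50,95]).round(1))
# hub in hand
g=(im.min(2)>80);g[:170]=0;g[280:]=0;g[:,:340]=0;g[:,420:]=0
L=loc(w[g]);k=(L[:,2]>110)&(L[:,2]<180);print("lflange",np.percentile(L[k],[2,50,98],axis=0).round(1)); kk=L[k];print(np.median(kk[np.argsort(-kk[:,2])[:40]],0))
g=(im.min(2)>80);g[:170]=0;g[230:]=0;g[:,:240]=0;g[:,270:]=0
L=loc(w[g]);k=(L[:,2]>110)&(L[:,2]<200);print("rflange",np.percentile(L[k],[2,50,98],axis=0).round(1))
E
```

```text
near 583 [ 1.59487709e-03 -4.00113930e+01] y -37.086870217871585 93.57350965328094 depth z 0.01823943266320674
far 439 [8.40141705e-03 3.60587366e+01] y -125.40741699677311 -40.36251167422619 depth z 0.018252687544987663
239 [[-34.2  46.9  35.3]
 [-32.9  72.2  63.5]
 [-25.1  75.7  64.6]
 [-17.   79.5  65.5]
 [-15.6  80.4 133.7]]
60 162 [72.2 76.  80.2]
65 56 [72.6 76.1 79.3]
lflange [[-32.1  46.6 144.2]
 [-13.1  52.5 168.1]
 [ 18.5  58.6 172.2]]
[ -3.43310461  52.28513788 172.376153  ]
rflange [[-32.3 -31.1 141.4]
 [-23.  -25.  163.2]
 [-11.8 -19.2 170.3]]
```

>>> step_arm(rows=[0,0,-10,0,0,0,0,-15,0,0,0,0,-15,0,0,0,0,-15,0,0,0,0,-15,0,0,0,0,-8,0,0,0,0,-4,0,0,0,0,-2,0,0,0,0,0,0,0,0,0,0,0,0])

```text
t: 10.65
eef_pos: [0.511, -0.2753, 0.0759]
tool_rot: [0.001, -0.026, 1.0, -0.0]
contact_force: [-0.5, 0.3, -4.2]
gripper_width: 0.111
```

>>> step_arm(rows=[0,0,-2,0,0,0,0,-1,0,0,0,0,0,0,0,0,0,0,0,0])

```text
t: 11.05
eef_pos: [0.5106, -0.2751, 0.0724]
tool_rot: [0.0, -0.026, 1.0, 0.0]
contact_force: [0.9, 0.4, -4.9]
gripper_width: 0.108
```

>>> step_arm(rows=[0,3,0,0,0,0,3,0,0,0,0,2,0,0,0,0,0,0,0,0,0,0,0,0,0])

```text
t: 11.55
eef_pos: [0.5106, -0.267, 0.0723]
tool_rot: [0.0, -0.026, 1.0, -0.0]
contact_force: [0.6, 0.1, -3.9]
gripper_width: 0.108
```

>>> step_arm(rows=[0,0.5,0,0,0,0,0.5,0,0,0,0,0,0,0,0])

```text
t: 11.85
eef_pos: [0.5105, -0.2661, 0.0723]
tool_rot: [-0.0, -0.026, 1.0, 0.0]
contact_force: [-0.1, 0.4, -4.3]
gripper_width: 0.109
```

>>> step_arm(rows=[0,0.5,0,0,0,0,0.5,0,0,0,0,0,0,0,0])

```text
t: 12.15
eef_pos: [0.5106, -0.265, 0.0723]
tool_rot: [-0.0, -0.026, 1.0, 0.0]
contact_force: [-0.2, 0.7, -4.6]
gripper_width: 0.11
```

>>> step_arm(rows=[0,0.5,0,0,0,0,0.0,0,0,0,0,0,0,0,0])

```text
t: 12.45
eef_pos: [0.5106, -0.2646, 0.0723]
tool_rot: [-0.0, -0.026, 1.0, -0.0]
contact_force: [0.4, -0.5, -4.5]
gripper_width: 0.104
```

>>> step_arm(rows=[0,0.5,0,0,0,0,0.0,0,0,0,0,0,0,0,0])

```text
t: 12.75
eef_pos: [0.5105, -0.2641, 0.0723]
tool_rot: [-0.0, -0.026, 1.0, 0.0]
contact_force: [-1.2, -0.2, -3.7]
gripper_width: 0.109
```

>>> step_arm(rows=[0,0.5,0,0,0,0,0.0,0,0,0,0,0,0,0,0])

```text
t: 13.05
eef_pos: [0.5106, -0.2636, 0.0723]
tool_rot: [0.0, -0.026, 1.0, -0.0]
contact_force: [0.0, -0.6, -3.0]
gripper_width: 0.106
```

>>> step_arm(rows=[0,0.5,0,0,0,0,0.0,0,0,0,0,0,0,0,0])

```text
t: 13.35
eef_pos: [0.5106, -0.2631, 0.0723]
tool_rot: [-0.0, -0.026, 1.0, 0.0]
contact_force: [0.2, -0.3, -3.9]
gripper_width: 0.106
```

```bash
cat > look.py <<'E'
from station import bot
import cv2,numpy as np,sys
n=sys.argv[1]
o=bot.get_obs();print(o["t"],o["eef_pos"],o["tool_rot"],o["contact_force"],o["torque"],o["gripper_width"])
i=bot.camera_info("wrist");im,d=bot.read_camera("wrist");np.savez(f"w{n}.npz",im=im,d=d,rvec=i["rvec"],tvec=i["tvec"],K=i["camera_matrix"])
s,d=bot.read_camera("scene");np.savez(f"scene{n}.npz",im=s,d=d)
b=cv2.resize(s[165:235,100:200],(400,280),interpolation=2)
cv2.imwrite(f"pics/w{n}.png",np.hstack([cv2.resize(im,(400,280)),b])[:,:,::-1])
E
python3 look.py 8
```

```text
13.35 [ 0.51055782 -0.26307962  0.07230333] [-1.83440642e-05 -2.55760781e-02  9.99672878e-01  1.90930147e-05] [ 0.17214126 -0.26451912 -3.86383984] [-0.17869772 -0.02164457 -0.00806838] 0.10619407043102301
```

View pics/w8.png

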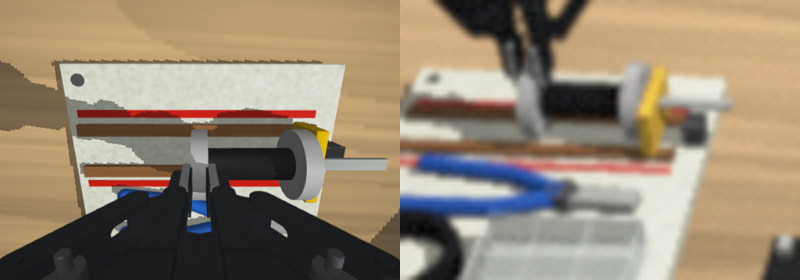

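>>> step_arm(rows=[0,0.5,0,0,0,0,0.0,0,0,0,0,0,0,0,0])

```text
t: 13.75
eef_pos: [0.5106, -0.2626, 0.0723]
tool_rot: [0.0, -0.026, 1.0, -0.0]
contact_force: [-0.1, -0.6, -4.3]
gripper_width: 0.107
```

>>> step_arm(rows=[0,0.5,0,0,0,0,0.0,0,0,0,0,0,0,0,0])

```text
t: 14.05
eef_pos: [0.5105, -0.2626, 0.0724]
tool_rot: [0.0, -0.025, 1.0, -0.0]
contact_force: [-0.0, -1.3, -4.6]
gripper_width: 0.109
```

>>> step_arm(rows=[0,0.3,0,0,0,0,0.0,0,0,0,0,0,0,0,0])

```text
t: 14.35
eef_pos: [0.5105, -0.2625, 0.0725]
tool_rot: [0.0, -0.025, 1.0, -0.0]
contact_force: [-0.6, -3.8, -3.6]
gripper_width: 0.108
```

>>> step_arm(rows=[0,-1,0,0,0,0,-0.5,-1,0,0,0,0,-1,0,0,0,0,-1,0,0,0,0,0,0,0,0,0,0,0,0])

```text
t: 14.95
eef_pos: [0.5105, -0.2628, 0.0691]
tool_rot: [-0.0, -0.026, 1.0, 0.0]
contact_force: [-0.7, 0.4, -4.3]
gripper_width: 0.105
```

>>> step_arm(rows=[0,0,-1,0,0,0,0,0,0,0,0,0,0,0,0])

```text
t: 15.25
eef_pos: [0.5105, -0.2632, 0.0682]
tool_rot: [-0.0, -0.026, 1.0, 0.0]
contact_force: [-0.3, -0.2, -3.9]
gripper_width: 0.108
```

>>> step_arm(rows=[0,0,-0.5,0,0,0,0,0,0,0,0,0,0,0,0])

```text
t: 15.55
eef_pos: [0.5105, -0.2633, 0.0678]
tool_rot: [-0.0, -0.026, 1.0, 0.0]
contact_force: [0.9, 0.1, -4.4]
gripper_width: 0.113
```

>>> step_arm(rows=[0,0,-0.5,0,0,0,0,0,0,0,0,0,0,0,0])

```text
t: 15.85
eef_pos: [0.5106, -0.2634, 0.0674]
tool_rot: [0.0, -0.026, 1.0, -0.0]
contact_force: [-0.6, -0.5, -3.6]
gripper_width: 0.102
```

>>> step_arm(rows=[0,0,-0.5,0,0,0,0,0,0,0,0,0,0,0,0])

```text
t: 16.15
eef_pos: [0.5107, -0.2634, 0.0671]
tool_rot: [0.0, -0.026, 1.0, -0.0]
contact_force: [-0.6, 0.4, 1.5]
gripper_width: 0.106
```

>>> step_arm(rows=[0,0,-0.5,0,0,0,0,0,0,0,0,0,0,0,0])

```text
t: 16.45
eef_pos: [0.5108, -0.2636, 0.0669]
tool_rot: [0.0, -0.026, 1.0, -0.0]
contact_force: [-1.8, 0.6, 5.1]
gripper_width: 0.109
```

>>> step_arm(rows=[-0.5,0,0.3,0,0,0,0.5,0,0,0,0,0,0,0,0,0,0,0,0,0])

```text
t: 16.85
eef_pos: [0.5106, -0.2634, 0.067]
tool_rot: [0.001, -0.025, 1.0, -0.0]
contact_force: [0.1, -1.7, 3.8]
gripper_width: 0.11
```

>>> step_arm(rows=[0,0.5,0,0,0,0,0,0,0,0,0,0,0,0,0])

```text
t: 17.15
eef_pos: [0.5105, -0.2631, 0.0669]
tool_rot: [0.001, -0.025, 1.0, -0.001]
contact_force: [0.7, -2.4, 3.7]
gripper_width: 0.104
```

>>> step_arm(rows=[0,0.4,0,0,0,0,0,0,0,0,0,0,0,0,0])

```text
t: 17.45
eef_pos: [0.5104, -0.2629, 0.0669]
tool_rot: [0.001, -0.025, 1.0, -0.001]
contact_force: [1.6, -4.9, 3.3]
gripper_width: 0.108
```

>>> step_arm(rows=[0,0.3,0,0,0,0,0,0,0,0,0,0,0,0,0])

```text
t: 17.75
eef_pos: [0.5104, -0.2628, 0.0669]
tool_rot: [0.001, -0.025, 1.0, -0.001]
contact_force: [1.2, -5.1, 3.8]
gripper_width: 0.109
```

>>> step_arm(rows=[0,0,0,0,0.1,0,0,0,0,0.1,0,0,0,0,0.1], squeeze=20)

```text
t: 18.05
eef_pos: [0.5104, -0.2628, 0.0669]
tool_rot: [0.001, -0.025, 1.0, -0.001]
contact_force: [0.7, -5.2, 3.7]
gripper_width: 0.107
```

>>> step_arm(rows=[0,0,0,0,0.16,0,0,0,0,0.2,0,0,0,0,0.24,0,0,0,0,0.28,0,0,0,0,0.3,0,0,0,0,0.3])

```text
t: 18.65
eef_pos: [0.5099, -0.2613, 0.0664]
tool_rot: [-0.0, -0.026, 1.0, 0.0]
contact_force: [-0.0, 0.2, 0.0]
gripper_width: 0.303
```

```bash
python3 look.py 9
```

```text
18.65 [ 0.50992009 -0.26127104  0.06643497] [-2.26140076e-04 -2.57084052e-02  9.99669435e-01  2.17273585e-04] [-0.02509932  0.16068666  0.04354009] [-0.03367754 -0.00587384 -0.02257389] 0.30277094950765177
```

View pics/w9.png

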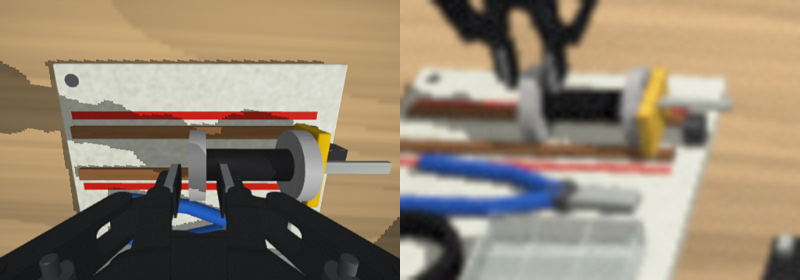

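>>> step_arm(rows=[0,2,0,0,0.3,0,1.5,0,0,0.3,0,0.5,0,0,0.3,0,0,0,0,0.3,0,0,0,0,0.3])

```text
t: 19.25
eef_pos: [0.5101, -0.2576, 0.0666]
tool_rot: [0.0, -0.026, 1.0, -0.0]
contact_force: [-0.4, -0.3, 0.3]
gripper_width: 0.3
```

>>> step_arm(rows=[0,0.5,0,0,0.3,0,0,0,0,0.3,0,0,0,0,0.3])

```text
t: 19.55
eef_pos: [0.5101, -0.2571, 0.0666]
tool_rot: [-0.0, -0.026, 1.0, 0.0]
contact_force: [0.4, 0.6, 0.4]
gripper_width: 0.303
```

>>> step_arm(rows=[0,0.5,0,0,0.3,0,0,0,0,0.3,0,0,0,0,0.3])

```text
t: 19.85
eef_pos: [0.5101, -0.2566, 0.0666]
tool_rot: [-0.0, -0.026, 1.0, 0.0]
contact_force: [-0.1, 1.0, 0.1]
gripper_width: 0.303
```

>>> step_arm(rows=[0,0.5,0,0,0.3,0,0,0,0,0.3,0,0,0,0,0.3])

```text
t: 20.15
eef_pos: [0.5101, -0.256, 0.0666]
tool_rot: [-0.0, -0.026, 1.0, 0.0]
contact_force: [0.3, 1.4, -0.0]
gripper_width: 0.296
```

>>> step_arm(rows=[0,0.3,0,0,0.3,0,0,0,0,0.3,0,0,0,0,0.3])

```text
t: 20.45
eef_pos: [0.5101, -0.2558, 0.0666]
tool_rot: [-0.0, -0.026, 1.0, 0.0]
contact_force: [-0.5, -0.6, 0.2]
gripper_width: 0.3
```

>>> step_arm(rows=[0,0.3,0,0,0.3,0,0,0,0,0.3,0,0,0,0,0.3])

```text
t: 20.75
eef_pos: [0.5101, -0.2556, 0.0667]
tool_rot: [0.0, -0.026, 1.0, -0.0]
contact_force: [0.0, -1.2, -0.4]
gripper_width: 0.299
```

>>> step_arm(rows=[0,0.3,0,0,0.3,0,0,0,0,0.3,0,0,0,0,0.3])

```text
t: 21.05
eef_pos: [0.5101, -0.2556, 0.0667]
tool_rot: [0.0, -0.025, 1.0, -0.0]
contact_force: [0.3, -1.4, -0.8]
gripper_width: 0.298
```

>>> step_arm(rows=[0,0.3,0,0,0.3,0,0,0,0,0.3,0,0,0,0,0.3])

```text
t: 21.35
eef_pos: [0.5101, -0.2555, 0.0667]
tool_rot: [0.0, -0.025, 1.0, -0.0]
contact_force: [-0.3, -3.7, 0.1]
gripper_width: 0.303
```

>>> step_arm(rows=[0,0.3,0,0,0.3,0,0,0,0,0.3,0,0,0,0,0.3])

```text
t: 21.65
eef_pos: [0.5101, -0.2555, 0.0668]
tool_rot: [0.0, -0.025, 1.0, -0.001]
contact_force: [-0.1, -5.0, -0.1]
gripper_width: 0.299
```

>>> step_arm(rows=[0,-2,0,0,0.3,0,-3,0,0,0.3,0,-2,0,0,0.3,0,0,0,0,0.3,0,0,5,0,0.3,0,0,10,0,0.3,0,0,20,0,0.3,0,0,30,0,0.3,0,0,30,0,0.3,0,0,30,0,0.3,0,0,20,0,0.3,0,0,0,0,0.3])

```text
t: 22.85
eef_pos: [0.5118, -0.2626, 0.2155]
tool_rot: [0.003, -0.025, 1.0, -0.001]
contact_force: [0.3, -0.4, -0.0]
gripper_width: 0.304
```

>>> step_arm(rows=[-10,-20,0,0,0.3,-10,-40,0,0,0.3,-10,-40,0,0,0.3,-10,-40,0,0,0.3,0,-20,0,0,0.3,0,0,0,0,0.3])

```text
t: 23.45
eef_pos: [0.4679, -0.425, 0.2112]
tool_rot: [-0.001, -0.023, 1.0, -0.001]
contact_force: [0.5, 0.2, -0.0]
gripper_width: 0.302
```

```bash
python3 look.py 10; python3 - <<'E'
from station import bot
import cv2,numpy as np
from h import *
s,d=bot.read_camera("top");np.savez("top10.npz",im=s,d=d)
cv2.imwrite("pics/top10.png",np.hstack([cv2.resize(s[120:240,315:415],(400,480),interpolation=2),cv2.resize(s[120:240,180:280],(400,480),interpolation=2)])[:,:,::-1])
w=cloud(d,bot.camera_info("top"));im=s.astype(int)
a=np.radians(3.05);ex=np.array([np.cos(a),np.sin(a)]);ey=np.array([-ex[1],ex[0]]);C=np.array([.5085,-.2506])
for n,W,I in [("top0",cloud(np.load("top0.npz")["d"],bot.camera_info("top")),np.load("top0.npz")["im"].astype(int)),("top10",w,im)]:
    yel=(I[:,:,0]>170)&(I[:,:,1]>120)&(I[:,:,2]<70);yel[:, :325]=0;yel[:,405:]=0;yel[:180]=0;yel[230:]=0
    p=W[yel];p=p[p[:,2]>.06];print(n,len(p),np.percentile((p[:,:2]-C)@ey*1e3,[5,50,95]),np.percentile((p[:,:2]-C)@ex*1e3,[5,50,95]));v,u=np.nonzero(yel);print(u.min(),u.max(),u.mean(),v.mean())
print([(np.round(r["at"],3).tolist(),round(r["score"],2)) for r in bot.recognise("top","hub1")])
E
```

```text
23.45 [ 0.46791373 -0.42500958  0.2112437 ] [-6.92652156e-04 -2.29915954e-02  9.99735070e-01 -8.34851902e-04] [ 0.52933278  0.17349485 -0.00395432] [-0.01011152  0.00074474 -0.05804818] 0.30238140888434717
top0 58 [76.57571879 81.00082941 86.06454658] [-29.44983939  -1.56569083  26.47979304]
338 344 341.77272727272725 201.12121212121212
top10 63 [76.47938658 81.03331758 86.09519013] [-29.34694322  -0.44341378  26.20016719]
338 344 341.6478873239437 200.88732394366198
[([0.45, 0.403, 0.045], 0.82), ([0.48, 0.249, 0.125], 0.67), ([0.506, -0.231, 0.064], 0.64), ([0.325, 0.27, 0.044], 0.57), ([0.6, 0.048, 0.039], 0.52)]
```

View pics/w10.png

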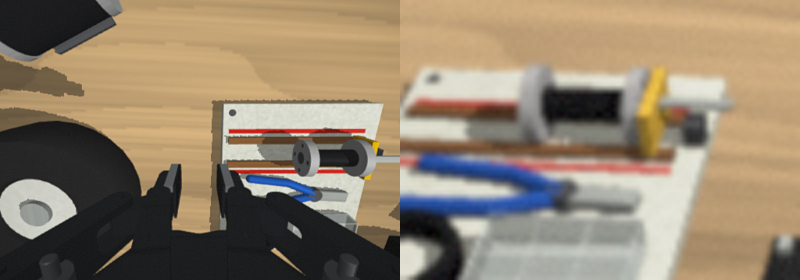

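View pics/top10.png

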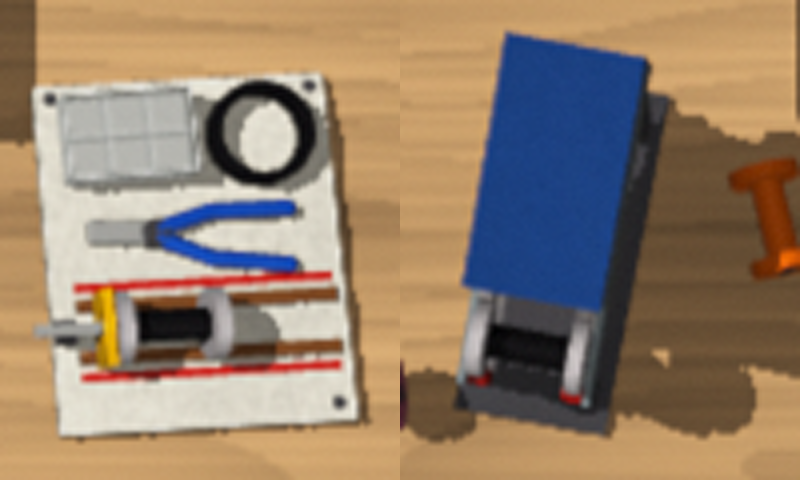

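```bash
python3 - <<'E'
from station import bot
print(bot.hand_in()); print(bot.get_obs()["t"])
E
```

```text
the job is handed in; nothing more can be done
None
the job is handed in; nothing more can be done
```

The front hub is in the deck cradle with its end against the yellow stop plate. The second hub rolled down to the rack's stop, and I handed the job in after about 24 s of the 51 s allowed.

- **Grasp:** the moves cannot tilt the hand, so I could not lean it to grip the barrel. I held the hub by its right flange instead, from straight above and clear of the roof. I then lifted it square to the rails and took it out to the front.
- **Finding the stop:** I felt for the plate with the hub just above the cradle, at up to about 4 N. I set the hub down until the force showed it resting, pushed it up to about 5 N and released it. I then nudged the hub against the plate with one finger, at up to about 5 N. It stopped moving there, and the highest push stayed well below the plate's 10 N.
- **Plate position:** the top camera put the plate at 81.0 mm on the deck's y axis both before and after, so it did not move.
- **Last pictures:** they show the hub level in the cradle against the plate, and the next hub at the red lugs. The pliers, tape and parts box looked undisturbed, and the hand was clear of everything. I did not look again at the can, battery or screwdriver after releasing the hub. No check failed.
- **One disagreement:** the wrist camera put the plate about 5 mm nearer than the top camera did. I went by touch.

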